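# Load the second slotted weight on a phone-screen bonding press

## Task

A freshly glued phone lies in the small dead-weight press and needs more load: take the large steel slotted weight off the black stand, slide it sideways onto the press stem, between the weight already there and the red knob, until the stem sits in the round middle of the weight. Turn it there a quarter turn, so that it is locked on and its slot points to whichever side (left or right of the press) the lower weight's slot leans away from; let it rest so that the press foot comes down on the phone, and let go. Go gently, for the rod is slim and there is glass below, and leave the phone and the small brass weight where they are.

Things in the scene. Friction and masses are not known exactly. Their poses are not given: they have to be found in the camera images.
- press: Bench press: grey base 170 x 150 x 14 mm, origin at the centre of its underside, x from its open front to the column at its back, y to its left, z up. An arm (top 87 mm up) carries an upright plunger: soft rubber foot (gives 1 mm at 6 N) below; above the arm a pan, the lower weight (twin of the loose one), flatted steel stem, red knob. Pushing the weight on it with over 15 N strains it.
- stem_nominal (a point): Point of the press at base x -30, y 0, z 126 mm: the stem's axis as drawn, mid-gap. The arm is set in or out and clamped, so the real stem is 0 to 5 mm ahead of or behind this along the press x (not measured: feel for it); y is true. Stem: 11 mm long in x, 6 mm thick in y, so a slot passes it only along x and a weight turned crosswise is locked. The slim rod gives 1 mm sideways per 4 N.
- lower_top_nominal (a point): Point of the press 115 mm up, above which weights go on. The real top of the lower weight is 112 to 118 mm up (not measured: feel for it), as the plunger rides on a soft spring (sinks 1 mm per 0.5 N) with its foot 1 to 6 mm over the glass; with both weights on, the foot rests on the phone and that top is at 111 to 112 mm. The knob does not come off.
- knob_nominal (a point): Point of the press 144 mm up on the nominal stem axis: the middle of the red knob (17 mm diameter, 14 mm tall) when the lower weight's top is at 115 mm; the knob moves with the lower weight and the stem. The free gap between the lower weight's top and the knob's underside is always 22 mm.
- lower_weight (a joint): Direction of the lower weight's slot, rad: 0 = its opening points along the press +x (back), positive = leaning to the press +y (left), negative = to -y (right); -1.3 to 1.3. It is stiff to turn.
- weight_center (a point): Centre of the loose large steel slotted weight: disc, 60 mm diameter, 18 mm thick, 0.38 kg, flat on a pedestal (36 mm wide, with a loose-fitting pin 7 mm tall) of a low black stand, underside 16 mm above the desk. A slot 8 mm wide runs along its own +x from the rim into a 14 mm round hole at its centre. Grasp it across the rim, square to the slot.
- weight_mouth (a point): Middle of the slot's mouth on the rim of the large weight, 30 mm from its centre along its +x, half-way up; the slot widens to 14 mm there over the last 7 mm. On the stand it points within about 75 degrees of the robot's +x. With the end of the hole pushed against the stem, the weight's centre is about 1.7 mm past the stem's axis, and it turns freely only after backing off that much.
- spare_center (a point): Centre of the small brass slotted weight (42 mm diameter, 12 mm thick) on the stand's other pedestal, 90 mm from the large one. Leave it there.
- phone: Black phone 138 x 68 x 8 mm lying in the blue nest on the press base, crosswise under the foot; origin at the centre of its underside. Leave it there.
Mind the look-alikes: they are no part of the job. Of the things like the part that bears weight_center, leave any that is purple; of the rest the larger one is meant.

How it is judged:
On the way:
1. the weight is on the stem, between the lower weight and the knob, its slot still along the stem's flats (x of weight_center in the frame of press between -0.038 and -0.021 m and y of weight_center in the frame of press between -0.005 and 0.005 m and z of weight_center in the frame of press between 0.115 and 0.134 m and y of weight_mouth in the frame of press between -0.018 and 0.018 m), for 0.1 s.
At the end, for the whole second after the job is handed in: The large weight lies flat (3 deg) on the lower one, round the stem (4 mm), the foot down on the phone (weight centre 117-122.5 mm over the base's underside); its slot points left or right of the press within 35 deg, away from the lower slot (either if that is within 0.25 rad of back); at rest (x of weight_center in the frame of press between -0.038 and -0.022 m and y of weight_center in the frame of press between -0.004 and 0.004 m and z of weight_center in the frame of press between 0.117 and 0.1225 m and angle between weight_center's own z axis and vertical below 0.06 rad and ((y of weight_mouth in the frame of press below -0.024 m and value of joint lower_weight above -0.25 rad) or (y of weight_mouth in the frame of press above 0.024 m and value of joint lower_weight below 0.25 rad)) and linear speed of phone below 0.02 m/s and contact force between phone and the fingers below 0.1 N); the robot touches nothing.
It fails at once if the weight is pushed against the press with more than 15 N (contact force between weight and press above 15 N).
It fails at once if the gripper pushes the press with more than 15 N (contact force between the fingers and press above 15 N).
It fails at once if the phone is squeezed or shifted (contact force between phone and press above 40 N or distance of phone from where it was at the start of the episode above 0.01 m).
It fails at once if the brass weight is moved off its place (distance of spare_center from where it was at the start of the episode above 0.015 m).
It also fails if it takes over 67 s, if anything falls off the work surface, if the arm or the gripper's body presses on something with over 40 N, if the wrist force passes 120 N, or if a joint passes its speed limit or range.

## Robot

A 7-joint arm with a two-finger parallel gripper is mounted at the origin on a cart in front of the work surface, level with it; the furniture and walls round the work are solid. World frame = base frame: x ahead of the robot, y to its left, z up, the work surface at z = 0. Lengths are in m, angles in rad, forces in N, time in s.
With the tool pointing down it reaches from about 0.425 to 0.925 m from the base axis. Payload 6.8 kg.
Tool frame: the origin (TCP) lies midway between the tips of the shut fingers; the grasp point (between the pads) lies 19 mm behind it (arm.grip_depth is the distance from the TCP to the grasp point, in m); z points along the fingers, y is the line along which they close (so a half turn about z gives the same grasp; the last joint's range is limited). The gripper opens to 85 mm and grips with 20 to 120 N. Pads are 22 mm wide; open, the fingers measure 114 mm over their backs; the gripper's body (76 mm by 85 mm) begins 54 mm behind the grasp point. The pads swing forward as they close: fully open they stand 13 mm farther back than shut.
Start: joints at [1.157, 0.477, 0.022, 1.555, -0.011, 1.109, -0.083], TCP at [0.203, -0.644, 0.231] pointing down, gripper open.
Joint ranges: [-2.96, 2.96], [-0.34, 2.1], [-1.41, 1.46], [0.24, 2.44], [-1.37, 4.51], [0.17, 1.92], [-2.96, 2.96]. Speed limits (rad/s): [2.39, 2.39, 3.14, 3.14, 3.14, 3.14, 3.14].

## Interface

Orientations are given as a unit quaternion [w, x, y, z].
In Python, from workcell import observe, viewer, job, arm gives the robot as it stands.
- The arm moves only by the shell command python3 -m creep 'ROWS' [FORCE]. ROWS is JSON, a list that holds one entry, the list of rows, each a list of 7 numbers: the shift along the tool's x, y, z in cm, then the turn, a rotation vector about the tool's x, y, z in rad, then the finger opening in cm, from 0 to 8.54. In form: [[[x, y, z, ax, ay, az, claw], ...]]. A call has 1 to 20 rows; each row shifts and turns the commanded pose from where the row before left it, along the tool's axes as they then stand; what a row does not reach is not made up. A row lasts 1/10 s, in which the tool goes at most 50 mm and 8.59 degrees, less where a joint would pass 70% of its speed; a pose out of reach is approached as far as the arm can. A call with a gripper value outside its range is refused whole. The fingers move at their own pace and stop on an object; FORCE is the grip in N (left out, the last holds). Time passes only in rows, so rows that do not move let the fingers close. It gives the time, the measured TCP pose, the force, the opening and the grip force at its end, in the units of the state.
- observe(): the state, without advancing time (a new reading comes with each control period).
- viewer.grab_frame(name): name is "side" or "top"; returns (picture, depth): 420x560x3 uint8, blue, green, red; 420x560 float32, m along the optical axis (not along the pixel's ray), 0 where there is no reading.
- viewer.calibration(name): a dict with "mtx" (3x3 intrinsics, pixels), "origin" and "attitude" of the camera in the world. Camera axes: x right, y down, z forward; pixel columns grow to the right and rows downward; lengths in m; the calibration is good to about 2 mm. A picture is of the moment at which its call begins. calibration takes no time and is no camera call.
- job.job_done(): hands the job in; it is judged then, once.
The state is a dict: "t": time; "q": joint angles; "qvel": joint speeds; "tau": joint torques, N m; "ee_pos": TCP position; "tcp_rot": TCP orientation; "wrist_force": force on the tool from outside, world axes, zero at the start; "moment": the same for the moment, N m; "finger_gap": finger opening in m; "grasp_force": force on a finger pad.
Only numpy, scipy, OpenCV 4.12 (cv2) and the standard library are available. Lean on these libraries where they do the work, as an engineer would, in place of code of your own. Each camera call takes 0.05 s, during which the arm holds its last target. There are 200 camera calls.

## Working session

There is one attempt and no reset: what is moved stays moved. The work goes in short steps, Python scripts to look and compute and a shell command to move; the robot and the scene stay as the last step left them, time stands still between calls to the robot, and variables do not carry over. Pictures are saved under pics/ and viewed, at most 11 in all, crops included, and the job is handed in when it is done.

```bash
mkdir -p pics; ls
cat > h.py <<'E'
import numpy as np, cv2
from scipy.spatial.transform import Rotation as R
from workcell import observe, viewer, job, arm
def att(a):
    a=np.array(a,float)
    return a if a.shape==(3,3) else R.from_quat(a[[1,2,3,0]]).as_matrix()
def world(name,u,v,d):
    c=viewer.calibration(name);K=np.array(c["mtx"])
    p=np.stack([(u-K[0,2])/K[0,0]*d,(v-K[1,2])/K[1,1]*d,d],-1)
    return p@att(c["attitude"]).T+np.array(c["origin"])
def plane(name,u,v,z):
    u=np.asarray(u,float);o=np.array(viewer.calibration(name)["origin"])
    r=world(name,u,np.asarray(v,float),np.ones_like(u))-o
    return o+r*((z-o[2])/r[...,2])[...,None]
def proj(name,P):
    c=viewer.calibration(name);K=np.array(c["mtx"])
    p=(np.atleast_2d(P)-np.array(c["origin"]))@att(c["attitude"])@K.T
    return p[:,:2]/p[:,2:]
def cloud(name,d):
    v,u=np.mgrid[0:d.shape[0],0:d.shape[1]]
    return world(name,u.astype(float),v.astype(float),d)
E
python3 - <<'E'
from h import *
for n in("top","side"):
    im,d=viewer.grab_frame(n);cv2.imwrite(f"pics/{n}0.png",im);np.save(f"{n}0.npy",d)
    print(n,viewer.calibration(n))
print(observe())
E
```

```text
pics
top {'mtx': array([[390.33480016,   0.        , 275.25101094],
       [  0.        , 390.33480016, 209.12903283],
       [  0.        ,   0.        ,   1.        ]]), 'origin': array([ 0.4534275 , -0.14988031,  0.94733181]), 'attitude': array([ 0.06076665, -0.69627498,  0.71433558, -0.03511754])}
side {'mtx': array([[379.83198693,   0.        , 282.01699443],
       [  0.        , 379.83198693, 206.42239516],
       [  0.        ,   0.        ,   1.        ]]), 'origin': array([ 0.28940132, -0.72168576,  0.62637963]), 'attitude': array([-0.42853321,  0.87998211, -0.18668264,  0.08450068])}
{'t': 0.1, 'q': array([ 1.15691331,  0.47771081,  0.02235782,  1.55629392, -0.01148243,
        1.10932563, -0.08308236]), 'qvel': array([ 0.00094369, -0.00157488,  0.00018899, -0.00272273, -0.00083723,
       -0.00085665,  0.00043396]), 'tau': array([ 4.54625260e-03, -5.97761965e+01,  1.61360465e+00, -2.81955564e+01,
        1.28480309e-02,  5.04329684e-03,  4.87730108e-05]), 'ee_pos': array([ 0.20302586, -0.64320761,  0.23045246]), 'tcp_rot': array([-7.81731433e-04,  9.88332039e-01,  1.52312618e-01, -1.90663660e-04]), 'wrist_force': array([ 0.05587896,  0.58531046, -0.19799017]), 'moment': array([0.01839443, 0.0631719 , 0.01013382]), 'grasp_force': 0.0, 'finger_gap': 0.08568667763618436}
```

View pics/top0.png

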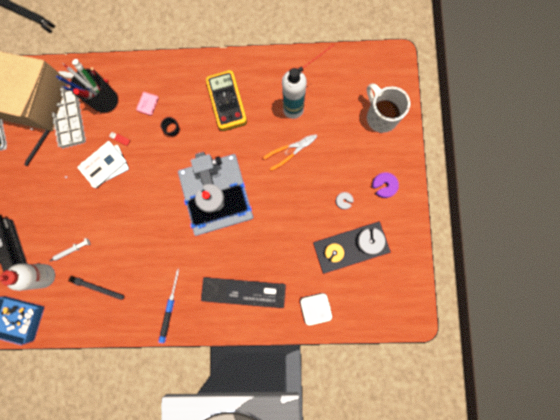

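View pics/side0.png

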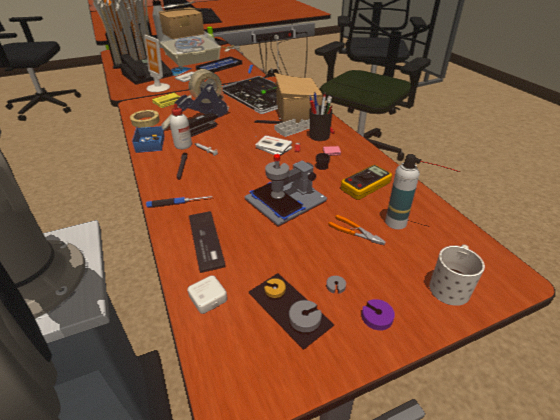

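The top view shows the stand with the large grey weight at about (372,241) and the brass one at (334,253). The press is at (210,195) with its column at the top, and the purple and small grey decoys are at (385,185) and (345,200). Next I'll zoom in and measure.

Run:
```python
from h import *
t=cv2.imread("pics/top0.png");s=cv2.imread("pics/side0.png")
def crop(im,u,v,h=40):return cv2.resize(im[v-h*3//4:v+h*3//4,u-h:u+h],(400,300),interpolation=cv2.INTER_CUBIC)
cv2.imwrite("pics/crops.png",np.vstack([np.hstack([crop(t,372,241,32),crop(t,212,195,48)]),np.hstack([crop(s,306,318,36),crop(s,285,185,44)])]))
# weight: grey blob at top
d=np.load("top0.npy");P=cloud("top",d)
hsv=cv2.cvtColor(t,cv2.COLOR_BGR2HSV)
g=((hsv[...,1]<60)&(hsv[...,2]>90)).astype(np.uint8);m=np.zeros_like(g);m[222:262,352:392]=1;g&=m
cs,_=cv2.findContours(g,cv2.RETR_EXTERNAL,cv2.CHAIN_APPROX_NONE);c=max(cs,key=cv2.contourArea)
(u,v),r=cv2.minEnclosingCircle(c);print("weight px",u,v,r,plane("top",u,v,.034))
pz=P[g>0];print("depth z med",np.median(pz[:,2]))
dark=((hsv[...,2]<80)&(cv2.circle(np.zeros_like(g),(int(u),int(v)),int(r*0.95),1,-1)>0))
vv,uu=np.nonzero(dark);Q=plane("top",uu,vv,.034);C=plane("top",u,v,.034)
print("slot dir",(Q.mean(0)-C)[:2],len(vv))
# press base outline: points height .008-.02
reg=np.zeros_like(g);reg[145:240,165:262]=1
b=((P[...,2]>.008)&(P[...,2]<.04)&(reg>0)).astype(np.uint8)
cs,_=cv2.findContours(b,cv2.RETR_EXTERNAL,cv2.CHAIN_APPROX_NONE);c=max(cs,key=cv2.contourArea)
q=plane("top",c[:,0,0],c[:,0,1],.014);rc=cv2.minAreaRect((q[:,:2]*1000).astype(np.float32));print("base",rc)
red=((hsv[...,1]>180)&((hsv[...,0]<6)|(hsv[...,0]>174))&(hsv[...,2]>120)&(P[...,2]>.09)&(reg>0))
vv,uu=np.nonzero(red);print("knob",len(vv),uu.mean(),vv.mean(),P[red][:,2].max(),plane("top",uu.mean(),vv.mean(),.15))
```

```text
weight px 366.2613830566406 242.54098510742188 23.32653045654297 [ 0.49461316 -0.32710993  0.034     ]
depth z med 0.03179658758011128
slot dir [0.0065183  0.01520384] 105
base ((621.7601318359375, 30.049468994140625), (169.42807006835938, 151.61915588378906), 15.0186185836792)
knob 39 205.51282051282053 194.74358974358975 0.9473318135637729 [0.59712713 0.02280817 0.15      ]
```

View pics/crops.png

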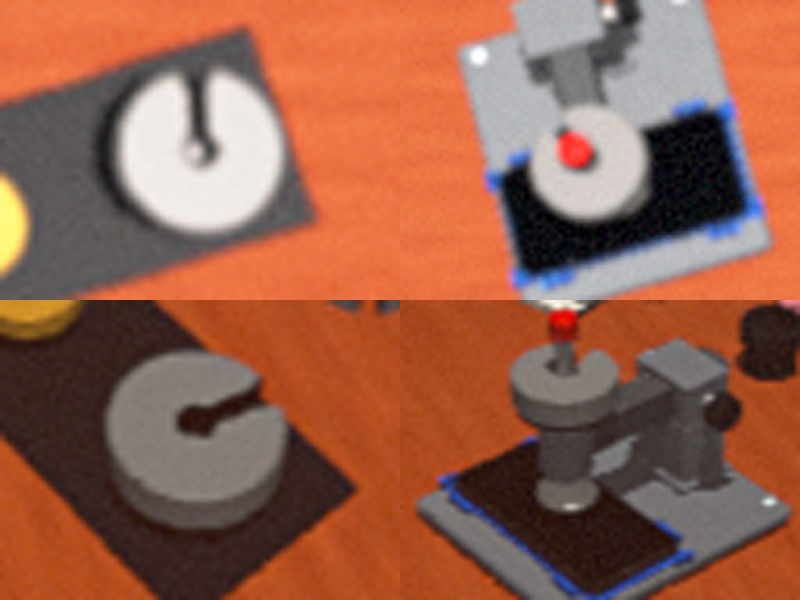

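The crops show the weight's slot pointing image-up on the stand. The lower weight's slot seems to be around back or back-left, so I'll rectify an averaged view to check it and redo the weight centre.

Run:
```python
from h import *
av={n:np.mean([viewer.grab_frame(n)[0].astype(np.float32) for _ in range(8)],0) for n in("top","side")}
for n in av: np.save(n+"av.npy",av[n])
t=av["top"].astype(np.uint8);hsv=cv2.cvtColor(t,cv2.COLOR_BGR2HSV)
g=((hsv[...,1]<70)&(hsv[...,2]>150)).astype(np.uint8);m=np.zeros_like(g);m[222:262,355:392]=1;g&=m
cs,_=cv2.findContours(g,cv2.RETR_EXTERNAL,cv2.CHAIN_APPROX_NONE);c=max(cs,key=cv2.contourArea)
(u,v),r=cv2.minEnclosingCircle(c);C=plane("top",u,v,.034);print("weight px",u,v,r,C)
# rectified views: world x up, y left ; 0.25mm/px
def rect(n,c,z,h=.04,ang=0):
    N=400;k=h/(N/2);a=(np.arange(N)-N/2)*k
    Y,X=np.meshgrid(-a,-a); 
    x=c[0]+X*np.cos(ang)-Y*np.sin(ang);y=c[1]+X*np.sin(ang)+Y*np.cos(ang)
    p=proj(n,np.stack([x,y,np.full_like(x,z)],-1).reshape(-1,3)).reshape(N,N,2).astype(np.float32)
    im=cv2.remap(av[n],p[...,0],p[...,1],cv2.INTER_CUBIC);im=np.clip(im*1.2,0,255).astype(np.uint8)
    return im
a=np.deg2rad(15.02);S=np.array([.6218,.03])+np.array([-.03*np.cos(a),-.03*np.sin(a)])
ims=[]
for n in("top","side"):
    w=rect(n,C[:2],.034); cv2.circle(w,(200,200),150,(0,255,0),1)
    l=rect(n,S,.115,ang=a);cv2.circle(l,(200,200),150,(0,255,0),1)
    ims.append(np.hstack([w,l]))
cv2.imwrite("pics/rect.png",cv2.resize(np.vstack(ims),(600,600)))
```

```text
weight px 371.8846130371094 240.5 13.351631164550781 [ 0.49900152 -0.34027958  0.034     ]
```

View pics/rect.png

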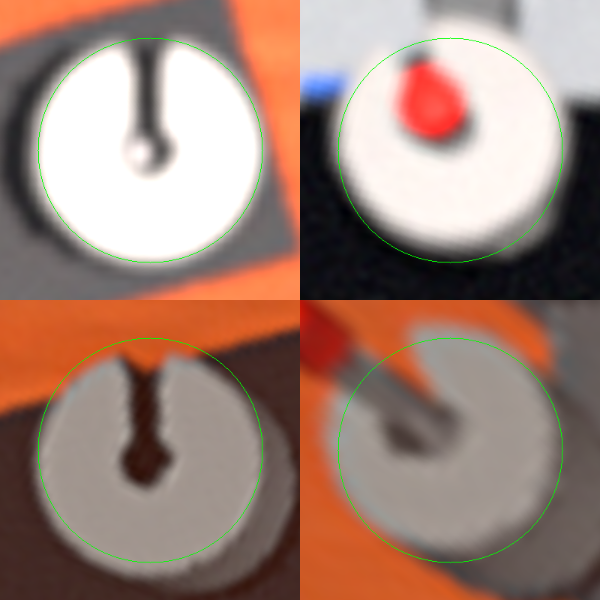

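The rectified views show three things:
- The loose weight is at about (0.498, -0.340), with its slot along world +x (about 0.5°).
- The lower weight's slot leans left by about 0.37 rad, with its notch at (410,345) in the side view and (418,52) in the top view. My slot must therefore end up pointing right.
- The stem is about 3 mm behind nominal.

The last joint's range suits a tool yaw of 180°.

```bash
cat >> h.py <<'E'
A=np.deg2rad(15.02);PC=np.array([.6218,.0300])
def press(x,y,z): return np.array([PC[0]+x*np.cos(A)-y*np.sin(A),PC[1]+x*np.sin(A)+y*np.cos(A),z])
def st():
    s=observe();q=np.array(s["tcp_rot"]);Rm=R.from_quat(q[[1,2,3,0]]).as_matrix();p=np.array(s["ee_pos"])
    yaw=np.rad2deg(np.arctan2(Rm[1,0],Rm[0,0]))
    rel=p[:2]-PC;pp=[rel@[np.cos(A),np.sin(A)],rel@[-np.sin(A),np.cos(A)]]
    print("t",round(s["t"],2),"tcp",p.round(4),"press",np.round(pp,4),"yaw",round(yaw,2),"tilt",np.round(Rm[:2,2],4),"q7",round(s["q"][6],2))
    print("F",np.round(s["wrist_force"],2),"Fpress",np.round([s["wrist_force"][:2]@[np.cos(A),np.sin(A)],s["wrist_force"][:2]@[-np.sin(A),np.cos(A)]],2),"M",np.round(s["moment"],2),"gap",round(s["finger_gap"],4),"gf",round(s["grasp_force"],1))
    return p,Rm
def to(T):
    p,Rm=st();print("shift cm",np.round((Rm.T@(np.array(T)-p))*100,2))
E
python3 - <<'E'
from h import *
to([.498,-.34,.14])
d=np.load("top0.npy");P=cloud("top",d)[145:240,165:262].reshape(-1,3);P=P[(d[145:240,165:262].ravel()>0)]
r=P[:,:2]-PC;x=r@[np.cos(A),np.sin(A)];y=r@[-np.sin(A),np.cos(A)]
for lo in np.arange(-.05,.1,.01):
    k=(x>lo)&(x<=lo+.01)&(abs(y)<.02);print(round(lo,2),np.percentile(P[k,2],[50,90]).round(3) if k.any() else 0)
E
python3 - <<'E'
import numpy as np
E
```

```text
t 0.9 tcp [ 0.2032 -0.6437  0.2313] press [-0.5789 -0.5422] yaw 17.52 tilt [ 0. -0.] q7 -0.08
F [-0.53 -0.77 -0.71] Fpress [-0.72 -0.6 ] M [-0.01 -0.06 -0.03] gap 0.0854 gf 0.0
shift cm [ 37.25 -20.09   9.13]
-0.05 [0.114 0.117]
-0.04 [0.117 0.144]
-0.03 [0.118 0.153]
-0.02 [0.116 0.118]
-0.01 [0.117 0.118]
0.0 [0.116 0.117]
0.01 [0.082 0.084]
0.02 [0.081 0.084]
0.03 [0.081 0.084]
0.04 [0.082 0.088]
0.05 [0.088 0.09 ]
0.06 [0.088 0.089]
0.07 [0.087 0.089]
0.08 [0.083 0.084]
0.09 [-0.     0.002]
0.1 [0.    0.002]
```

```bash
python3 -m creep '[[[3.1,-1.67,0.76,0,0,0,8.5],[3.1,-1.67,0.76,0,0,0,8.5],[3.1,-1.67,0.76,0,0,0,8.5],[3.1,-1.67,0.76,0,0,0,8.5],[3.1,-1.67,0.76,0,0,0,8.5],[3.1,-1.67,0.76,0,0,0,8.5],[3.1,-1.67,0.76,0,0,0,8.5],[3.1,-1.67,0.76,0,0,0,8.5],[3.1,-1.67,0.76,0,0,0,8.5],[3.1,-1.67,0.76,0,0,0,8.5],[3.1,-1.67,0.76,0,0,0,8.5],[3.1,-1.67,0.76,0,0,0,8.5]]]'
python3 -m creep '[[[0,0,0,0,0,-0.149,8.0],[0,0,0,0,0,-0.149,8.0],[0,0,0,0,0,-0.149,8.0],[0,0,0,0,0,-0.149,8.0],[0,0,0,0,0,-0.149,8.0],[0,0,0,0,0,-0.149,8.0],[0,0,0,0,0,-0.149,8.0],[0,0,0,0,0,-0.149,8.0],[0,0,0,0,0,-0.149,8.0],[0,0,0,0,0,-0.149,8.0],[0,0,0,0,0,-0.149,8.0],[0,0,0,0,0,-0.149,8.0],[0,0,0,0,0,-0.149,8.0],[0,0,0,0,0,-0.149,8.0],[0,0,0,0,0,-0.149,8.0],[0,0,0,0,0,-0.149,8.0],[0,0,0,0,0,-0.149,8.0],[0,0,0,0,0,-0.149,8.0],[0,0,0,0,0,-0.149,8.0],[0,0,0,0,0,0,8.0]]]'
python3 -c "
from h import *
to([.498,-.34,.05])
n='side'
im,d=viewer.grab_frame(n);cv2.imwrite('pics/s1.png',cv2.resize(im[200:380,200:440],(800,600)))"
```

```text
t: 2.1
ee_pos: [0.4986, -0.3396, 0.14]
tcp_rot: [0.0, 0.988, 0.152, 0.0]
wrist_force: [0.4, 0.3, 0.1]
finger_gap: 0.0849
grasp_force: 0.0
t: 4.1
ee_pos: [0.4975, -0.3409, 0.1399]
tcp_rot: [0.0, 0.002, 1.0, 0.0]
wrist_force: [-0.3, 0.2, 0.5]
finger_gap: 0.0803
grasp_force: 0.0
t 4.1 tcp [ 0.4975 -0.3409  0.1399] press [-0.2162 -0.326 ] yaw 179.76 tilt [0.     0.0004] q7 1.69
F [-0.35  0.23  0.53] Fpress [-0.28  0.32] M [-0.02 -0.   -0.03] gap 0.0803 gf 0.0
shift cm [-0.05  0.09  8.99]
```

View pics/s1.png

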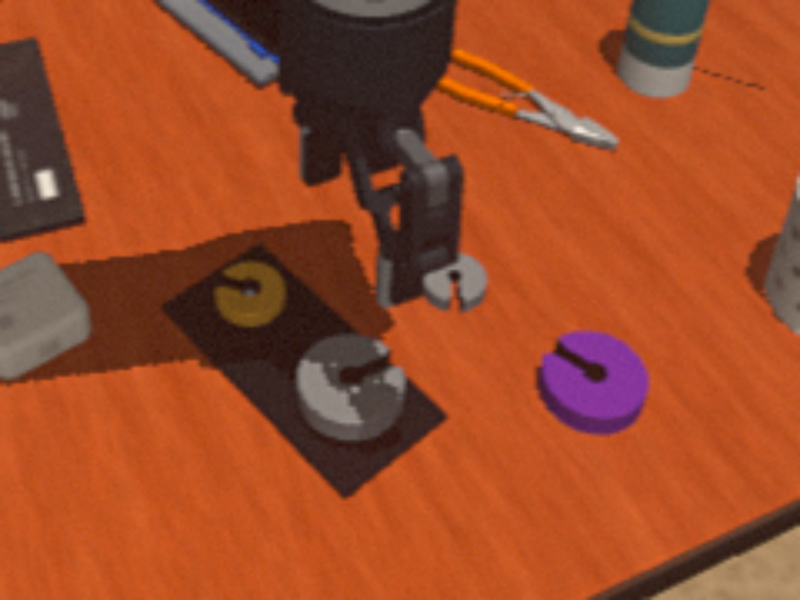

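The gripper hangs above the weight with the pads reaching to the fingertips and everything clear. Next: descend and grip.

```bash
python3 -m creep '[[[-0.05,0.08,2,0,0,0,8.0],[0,0,2.5,0,0,0,8.0],[0,0,2.5,0,0,0,8.0],[0,0,2,0,0,0,8.0],[0,0,1.5,0,0,0,8.0],[0,0,1.3,0,0,0,8.0],[0,0,1,0,0,0,8.0],[0,0,0,0,0,0,8.0]]]' 50
python3 -c "
from h import *
to([.498,-.34,.012])"
python3 -m creep '[[[0,0,0,0,0,0,7],[0,0,0,0,0,0,6.5],[0,0,0,0,0,0,6.2],[0,0,0,0,0,0,5.8],[0,0,0,0,0,0,5],[0,0,0,0,0,0,5],[0,0,0,0,0,0,5],[0,0,0,0,0,0,5]]]' 50
python3 -c "
from h import *
st()
im,d=viewer.grab_frame('side');cv2.imwrite('pics/s2.png',cv2.resize(im[230:380,220:420],(800,600),interpolation=cv2.INTER_CUBIC))"
```

```text
t: 4.95
ee_pos: [0.4976, -0.3395, 0.011]
tcp_rot: [-0.001, 0.003, 1.0, 0.0]
wrist_force: [0.4, 0.9, -0.5]
finger_gap: 0.0798
grasp_force: 0.0
t 4.95 tcp [ 0.4976 -0.3395  0.011 ] press [-0.2157 -0.3247] yaw 179.69 tilt [-0.0014  0.0008] q7 1.57
F [ 0.37  0.87 -0.52] Fpress [0.58 0.74] M [ 0.01 -0.05 -0.  ] gap 0.0798 gf 0.0
shift cm [-0.04 -0.05 -0.1 ]
t: 5.75
ee_pos: [0.4986, -0.34, 0.0133]
tcp_rot: [0.0, 0.003, 1.0, -0.0]
wrist_force: [-1.2, 0.7, 6.6]
finger_gap: 0.0583
grasp_force: 52.2
t 5.75 tcp [ 0.4986 -0.34    0.0133] press [-0.2148 -0.3254] yaw 179.71 tilt [ 0.0009 -0.0008] q7 1.57
F [-1.19  0.74  6.63] Fpress [-0.96  1.03] M [ 0.31  0.39 -0.04] gap 0.0583 gf 52.2
```

View pics/s2.png

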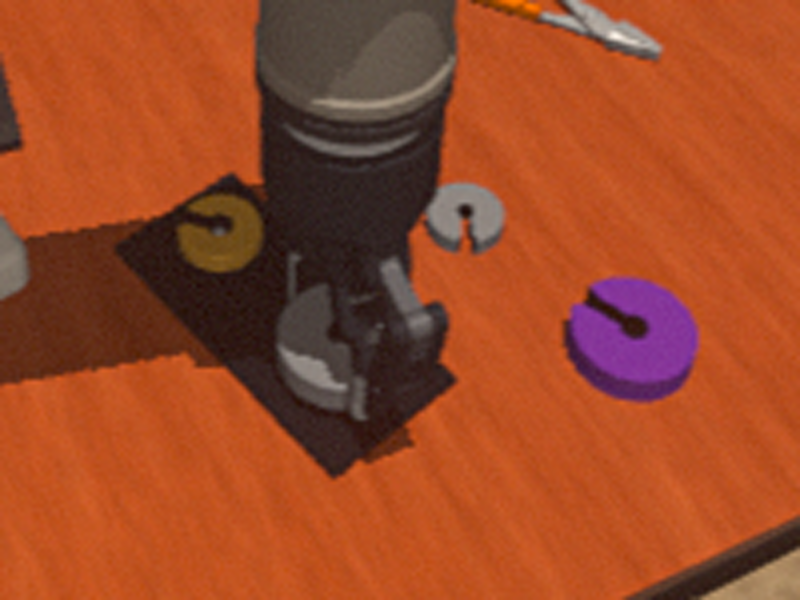

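Gripped with a firm reading, and the brass weight is untouched. Lifting now.

```bash
python3 -m creep '[[[0,0,-0.3,0,0,0,5],[0,0,-0.7,0,0,0,5],[0,0,-1.5,0,0,0,5],[0,0,-2.5,0,0,0,5],[0,0,-3.5,0,0,0,5],[0,0,-3.5,0,0,0,5],[0,0,-3,0,0,0,5],[0,0,-1.5,0,0,0,5],[0,0,0,0,0,0,5],[0,0,0,0,0,0,5]]]' 60
python3 -c "
from h import *
to(press(-.03-.06,0,.17))
im,d=viewer.grab_frame('side');cv2.imwrite('pics/s3.png',cv2.resize(im[130:310,220:460],(800,600),interpolation=cv2.INTER_CUBIC))"
```

```text
t: 6.8
ee_pos: [0.4973, -0.3397, 0.1762]
tcp_rot: [-0.001, 0.002, 1.0, 0.0]
wrist_force: [-0.8, -0.8, -4.8]
finger_gap: 0.058
grasp_force: 65.2
t 6.8 tcp [ 0.4973 -0.3397  0.1762] press [-0.2161 -0.3248] yaw 179.71 tilt [-0.0013  0.0003] q7 1.71
F [-0.76 -0.84 -4.76] Fpress [-0.96 -0.62] M [ 0.    0.01 -0.02] gap 0.058 gf 65.2
shift cm [-3.59 34.66  0.63]
```

View pics/s3.png

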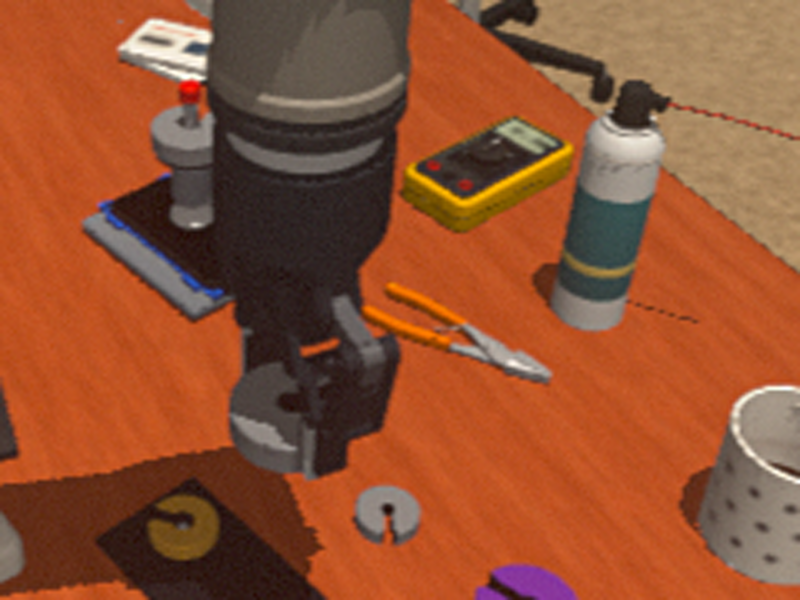

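```bash
python3 -m creep '[[[-0.2,1.5,0,0,0,-0.02,5],[-0.3,2.5,0,0,0,-0.02,5],[-0.3,3,0.06,0,0,-0.02,5],[-0.3,3,0.06,0,0,-0.02,5],[-0.3,3,0.06,0,0,-0.02,5],[-0.3,3,0.06,0,0,-0.02,5],[-0.3,3,0.06,0,0,-0.02,5],[-0.3,3,0.06,0,0,-0.02,5],[-0.3,3,0.06,0,0,-0.02,5],[-0.3,3,0.06,0,0,-0.02,5],[0,2.5,0.06,0,0,-0.02,5],[0,1.5,0,0,0,-0.02,5],[0,0.6,0,0,0,-0.02,5],[0,0,0,0,0,0,5],[0,0,0,0,0,0,5]]]'
python3 -c "
from h import *
to(press(-.03-.06,0,.118))
im,d=viewer.grab_frame('side');np.save('sd4.npy',d);cv2.imwrite('pics/s4.png',im)
cv2.imwrite('pics/s4c.png',cv2.resize(im[110:230,190:350],(800,600),interpolation=cv2.INTER_CUBIC))"
```

```text
t: 8.35
ee_pos: [0.4921, -0.0149, 0.1715]
tcp_rot: [-0.0, -0.127, 0.992, -0.0]
wrist_force: [-0.3, -0.4, -3.5]
finger_gap: 0.0577
grasp_force: 65.2
t 8.35 tcp [ 0.4921 -0.0149  0.1715] press [-0.1369 -0.0097] yaw -165.46 tilt [-0.0002 -0.0006] q7 1.36
F [-0.29 -0.41 -3.47] Fpress [-0.39 -0.32] M [-0.07  0.    0.01] gap 0.0577 gf 65.2
shift cm [-4.68  1.02  5.35]
```

View pics/s4c.png

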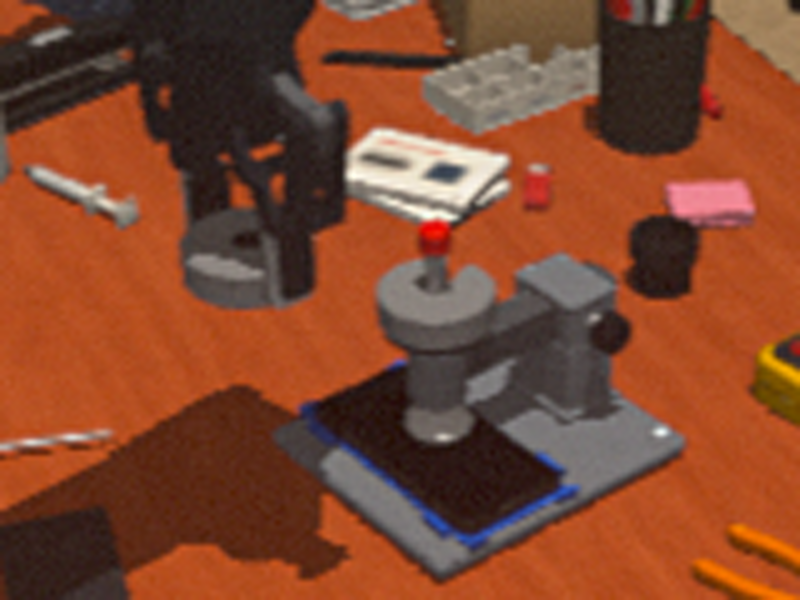

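The weight is held level in front of the press at crop (248,255), and the knob is at (434,237). I'll use depth with known heights (desk, base, arm, held weight) to correct the height of the lower weight's top.

Run:
```python
from h import *
ds=[np.load('sd4.npy')]+[viewer.grab_frame('side')[1] for _ in range(6)];ds=np.array(ds)
ds[ds==0]=np.nan;S=cloud('side',np.nanmedian(ds,0))
dt=np.array([viewer.grab_frame('top')[1] for _ in range(6)]);dt[dt==0]=np.nan;T=cloud('top',np.nanmedian(dt,0))
t=[("base",.03,-.06,.04,-.05),]
for nm,P in(("side",S),("top",T)):
    P=P.reshape(-1,3);P=P[np.isfinite(P).all(1)];r=P[:,:2]-PC;x=r@[np.cos(A),np.sin(A)];y=r@[-np.sin(A),np.cos(A)];z=P[:,2]
    def f(lab,k):print(nm,lab,k.sum(),np.round(np.percentile(z[k],[25,50,75])*1000,1) if k.any() else"")
    f("desk",(abs(x)<.1)&(y<-.1)&(y>-.14)&(z<.02))
    f("base",(x>.03)&(x<.07)&(y>-.065)&(y<-.035)&(z<.03))
    f("arm",(x>.015)&(x<.03)&(abs(y)<.006)&(z>.07))
    f("lower",(np.hypot(x+.027,y)<.026)&(z>.10)&(z<.125))
    f("column",(x>.045)&(x<.075)&(abs(y)<.012)&(z>.07))
    k=(z>.185)&(z<.2)&(np.hypot(x+.137,y+.01)<.028);f("held(true 192)",k)
    k=(np.hypot(x+.027,y)<.036)&(z>.109)&(z<.125)
    c,rr=cv2.minEnclosingCircle(np.stack([x[k],y[k]],1).astype(np.float32)*1000);print("lower disc",np.round(c,1),round(rr,1))
# knob triangulation
def knob(n,P):
    im=np.load(n+"av.npy").astype(np.uint8);hsv=cv2.cvtColor(im,cv2.COLOR_BGR2HSV)
    m=((hsv[...,1]>190)&((hsv[...,0]<5)|(hsv[...,0]>174))&(hsv[...,2]>110)).astype(np.uint8)
    c0=(206,194) if n=="top" else (277,158)
    w=np.zeros_like(m);cv2.circle(w,c0,9,1,-1);m&=w;v,u=np.nonzero(m);return u.mean(),v.mean(),len(u)
L=[]
for n in("top","side"):
    u,v,c=knob(n,None);o=np.array(viewer.calibration(n)["origin"]);r=plane(n,u,v,0)-o;r/=np.linalg.norm(r);L.append((o,r));print(n,u,v,c)
M=sum(np.eye(3)-np.outer(r,r) for o,r in L);b=sum((np.eye(3)-np.outer(r,r))@o for o,r in L)
k=np.linalg.solve(M,b);rel=k[:2]-PC;print("knob",k,"press",rel@[np.cos(A),np.sin(A)],rel@[-np.sin(A),np.cos(A)])
```

```text
side desk 813 [0.2 0.6 0.9]
side base 101 [14.1 14.4 14.9]
side arm 14 [83.3 83.5 83.8]
side lower 160 [117.  117.3 117.6]
side column 56 [88.3 88.5 88.8]
side held(true 192) 149 [192.6 192.9 193.1]
lower disc [-27.5  -1. ] 29.8
top desk 1275 [-0.8 -0.2  0.3]
top base 190 [13.2 13.7 14.3]
top arm 33 [82.3 82.7 83. ]
top lower 237 [115.8 116.3 116.8]
top column 136 [87.3 87.8 88.2]
top held(true 192) 30 [191.7 192.3 192.5]
lower disc [-25.4  -0.9] 30.0
top 205.61764705882354 194.94117647058823 34
side 276.5 157.16666666666666 36
knob [0.59631682 0.02381214 0.14594844] press -0.02621617585252864 0.0006276681798387518<stdin>:3: RuntimeWarning: All-NaN slice encountered
```

```bash
python3 -m creep '[[[0,0.5,0.5,0,0,0,5],[-0.5,0.5,1.5,0,0,0,5],[-1,0,1.5,0,0,0,5],[-1,0,1,0,0,0,5],[-0.8,0,0.6,0,0,0,5],[-0.6,0,0.3,0,0,0,5],[-0.4,0,0.15,0,0,0,5],[-0.3,0,0,0,0,0,5],[0,0,0,0,0,0,5],[0,0,0,0,0,0,5],[0,0,0,0,0,0,5]]]'
python3 - <<'E'
from h import *
to(press(-.05,0,.1159))
im,d=viewer.grab_frame('side')
cv2.imwrite('pics/s5c.png',cv2.resize(im[135:225,230:350],(800,600),interpolation=cv2.INTER_CUBIC))
ds=np.array([viewer.grab_frame('side')[1] for _ in range(4)]);P=cloud('side',np.median(ds,0)).reshape(-1,3)
r=P[:,:2]-PC;x=r@[np.cos(A),np.sin(A)];y=r@[-np.sin(A),np.cos(A)];z=P[:,2]
k=(abs(z-.1375)<.003)&(np.hypot(x+.09,y)<.034)
c,rr=cv2.minEnclosingCircle(np.stack([x[k],y[k]],1).astype(np.float32)*1000);print("held disc",k.sum(),np.median(z[k]),np.round(c,1),round(rr,1))
E
```

```text
t: 10.1
ee_pos: [0.5339, 0.0073, 0.1164]
tcp_rot: [0.0, -0.127, 0.992, -0.0]
wrist_force: [-0.1, 0.4, -3.7]
finger_gap: 0.0577
grasp_force: 65.2
t 10.1 tcp [0.5339 0.0073 0.1164] press [-0.0908  0.0008] yaw -165.39 tilt [ 0.0002 -0.0003] q7 1.24
F [-0.06  0.42 -3.72] Fpress [0.05 0.42] M [-0.03 -0.1   0.01] gap 0.0577 gf 65.2
shift cm [-4.08 -0.05  0.05]
held disc 192 0.137659177317971 [-94.    0.1] 32.2
```

View pics/s5c.png

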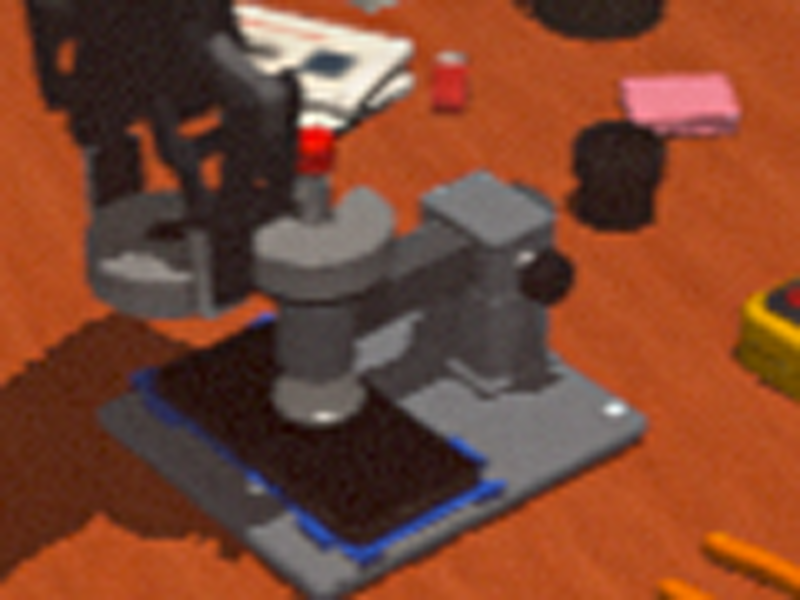

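The weight hangs in front of the press, level with the gap (depth-checked top at about 137 mm). I'll slide it in slowly and watch the force.

```bash
python3 -m creep '[[[-0.3,-0.05,0.03,0,0,0,5],[-0.4,0,0,0,0,0,5],[-0.4,0,0,0,0,0,5],[-0.4,0,0,0,0,0,5],[-0.4,0,0,0,0,0,5],[-0.4,0,0,0,0,0,5],[-0.4,0,0,0,0,0,5],[-0.3,0,0,0,0,0,5],[-0.2,0,0,0,0,0,5],[-0.2,0,0,0,0,0,5],[-0.1,0,0,0,0,0,5],[0,0,0,0,0,0,5],[0,0,0,0,0,0,5]]]'
python3 -c "
from h import *
to(press(-.025,0,.116))"
```

```text
t: 11.65
ee_pos: [0.5679, 0.0158, 0.1159]
tcp_rot: [-0.0, -0.127, 0.992, -0.0]
wrist_force: [-0.1, 0.1, -4.2]
finger_gap: 0.0582
grasp_force: 65.2
t 11.65 tcp [0.5679 0.0158 0.1159] press [-0.0557  0.0002] yaw -165.38 tilt [-0.0001 -0.0001] q7 1.23
F [-0.12  0.15 -4.16] Fpress [-0.08  0.17] M [0.02 0.09 0.08] gap 0.0582 gf 65.2
shift cm [-3.07  0.   -0.01]
```

```bash
python3 -m creep '[[[-0.2,0,0,0,0,0,5],[-0.2,0,0,0,0,0,5],[-0.2,0,0,0,0,0,5],[-0.2,0,0,0,0,0,5],[-0.2,0,0,0,0,0,5],[0,0,0,0,0,0,5]]]'
python3 -m creep '[[[-0.2,0,0,0,0,0,5],[-0.2,0,0,0,0,0,5],[-0.2,0,0,0,0,0,5],[-0.2,0,0,0,0,0,5],[0,0,0,0,0,0,5]]]'
python3 -c "
from h import *
to(press(-.025,0,.116))"
```

```text
t: 12.25
ee_pos: [0.5781, 0.0185, 0.1159]
tcp_rot: [0.0, -0.127, 0.992, 0.0]
wrist_force: [-0.1, -0.4, -3.3]
finger_gap: 0.0576
grasp_force: 65.2
t: 12.75
ee_pos: [0.5858, 0.0205, 0.1159]
tcp_rot: [0.0, -0.127, 0.992, 0.0]
wrist_force: [-0.1, -0.2, -4.3]
finger_gap: 0.0576
grasp_force: 65.2
t 12.75 tcp [0.5858 0.0205 0.1159] press [-0.0373  0.0002] yaw -165.38 tilt [0.0002 0.0002] q7 1.23
F [-0.06 -0.22 -4.3 ] Fpress [-0.11 -0.2 ] M [ 0.05 -0.04  0.01] gap 0.0576 gf 65.2
shift cm [-1.23 -0.01 -0.01]
```

```bash
python3 -m creep '[[[-0.2,0,0,0,0,0,5],[-0.2,0,0,0,0,0,5],[-0.2,0,0,0,0,0,5],[-0.1,0,0,0,0,0,5],[0,0,0,0,0,0,5]]]'
python3 -m creep '[[[-0.1,0,0,0,0,0,5],[-0.05,0,0,0,0,0,5],[0,0,0,0,0,0,5]]]'
python3 -m creep '[[[-0.1,0,0,0,0,0,5],[-0.05,0,0,0,0,0,5],[0,0,0,0,0,0,5]]]'
python3 -c "
from h import *
to(press(-.025,0,.116))"
```

```text
t: 13.25
ee_pos: [0.5924, 0.0222, 0.1159]
tcp_rot: [0.0, -0.127, 0.992, 0.0]
wrist_force: [0.3, 0.3, -3.1]
finger_gap: 0.058
grasp_force: 65.2
t: 13.55
ee_pos: [0.5937, 0.0225, 0.1159]
tcp_rot: [0.0, -0.127, 0.992, 0.0]
wrist_force: [-0.1, -0.1, -2.9]
finger_gap: 0.0577
grasp_force: 65.2
t: 13.85
ee_pos: [0.5952, 0.0229, 0.1159]
tcp_rot: [0.0, -0.127, 0.992, -0.0]
wrist_force: [0.0, 0.4, -3.2]
finger_gap: 0.0577
grasp_force: 65.2
t 13.85 tcp [0.5952 0.0229 0.1159] press [-0.0275  0.    ] yaw -165.38 tilt [0.0001 0.    ] q7 1.23
F [ 0.01  0.38 -3.22] Fpress [0.11 0.37] M [ 0.   -0.02  0.  ] gap 0.0577 gf 65.2
shift cm [-0.25 -0.   -0.01]
```

```bash
python3 -m creep '[[[-0.1,0,0,0,0,0,5],[-0.05,0,0,0,0,0,5],[0,0,0,0,0,0,5]]]'
python3 -c "
from h import *
st()"
python3 -m creep '[[[-0.1,0,0,0,0,0,5],[0,0,0,0,0,0,5]]]'
python3 -c "
from h import *
st()"
python3 -m creep '[[[-0.1,0,0,0,0,0,5],[0,0,0,0,0,0,5]]]'
python3 -c "
from h import *
st()"
```

```text
t: 14.15
ee_pos: [0.5967, 0.0233, 0.1159]
tcp_rot: [0.0, -0.127, 0.992, -0.0]
wrist_force: [-0.8, -0.1, -4.2]
finger_gap: 0.0579
grasp_force: 65.2
t 14.15 tcp [0.5967 0.0233 0.1159] press [-0.026  0.   ] yaw -165.38 tilt [0.0001 0.    ] q7 1.23
F [-0.77 -0.08 -4.24] Fpress [-0.77  0.12] M [ 0.03 -0.    0.06] gap 0.0579 gf 65.2
t: 14.35
ee_pos: [0.5977, 0.0235, 0.1159]
tcp_rot: [0.0, -0.127, 0.992, 0.0]
wrist_force: [1.1, -0.1, -3.2]
finger_gap: 0.0576
grasp_force: 65.2
t 14.35 tcp [0.5977 0.0235 0.1159] press [-0.0249 -0.    ] yaw -165.38 tilt [0.0002 0.0001] q7 1.23
F [ 1.11 -0.14 -3.23] Fpress [ 1.03 -0.42] M [-0.03 -0.01  0.05] gap 0.0576 gf 65.2
t: 14.55
ee_pos: [0.5986, 0.0238, 0.1159]
tcp_rot: [0.0, -0.127, 0.992, 0.0]
wrist_force: [-1.0, -0.8, -3.7]
finger_gap: 0.058
grasp_force: 65.2
t 14.55 tcp [0.5986 0.0238 0.1159] press [-0.024  0.   ] yaw -165.38 tilt [0.0001 0.    ] q7 1.23
F [-0.99 -0.83 -3.72] Fpress [-1.18 -0.55] M [-0.01 -0.05 -0.06] gap 0.058 gf 65.2
```

```bash
for i in 1; do python3 -m creep '[[[-0.1,0,0,0,0,0,5],[0,0,0,0,0,0,5]]]'; done
python3 -c "
from h import *
st()"
python3 -m creep '[[[-0.07,0,0,0,0,0,5],[0,0,0,0,0,0,5]]]'
python3 -c "
from h import *
st()"
```

```text
t: 14.75
ee_pos: [0.5996, 0.0241, 0.1159]
tcp_rot: [0.0, -0.127, 0.992, 0.0]
wrist_force: [0.2, -0.9, -3.1]
finger_gap: 0.0575
grasp_force: 65.2
t 14.75 tcp [0.5996 0.0241 0.1159] press [-0.0229  0.    ] yaw -165.38 tilt [0.0002 0.0001] q7 1.23
F [ 0.23 -0.86 -3.11] Fpress [ 0.  -0.9] M [ 0.02 -0.04  0.06] gap 0.0575 gf 65.2
t: 14.95
ee_pos: [0.6, 0.0243, 0.1158]
tcp_rot: [-0.0, -0.127, 0.992, 0.0]
wrist_force: [-0.5, 0.8, -3.3]
finger_gap: 0.0576
grasp_force: 65.2
t 14.95 tcp [0.6    0.0243 0.1158] press [-0.0226  0.0001] yaw -165.38 tilt [-0.0005 -0.    ] q7 1.23
F [-0.52  0.76 -3.35] Fpress [-0.31  0.87] M [0.08 0.2  0.  ] gap 0.0576 gf 65.2
```

```bash
python3 -c "
from h import *
import time
F=[]
for _ in range(6):
    viewer.grab_frame('side');F.append(observe()['wrist_force'])
F=np.mean(F,0);print(F,F[:2]@[np.cos(A),np.sin(A)])"
```

```text
[-1.16777768 -0.13436353 -3.73283635] -1.1627021871489776
```

```bash
cat >> h.py <<'E'
def favg(n=5):
    F=[]
    for _ in range(n):
        viewer.grab_frame('side');s=observe();F.append(np.r_[s['wrist_force'],s['moment']])
    F=np.mean(F,0);print("Favg press",np.round([F[:2]@[np.cos(A),np.sin(A)],F[:2]@[-np.sin(A),np.cos(A)],F[2]],2),"M",F[3:].round(3))
E
python3 -m creep '[[[-0.07,0,0,0,0,0,5],[0,0,0,0,0,0,5]]]' | head -2
python3 -c "
from h import *
st();favg()"
python3 -m creep '[[[-0.05,0,0,0,0,0,5],[0,0,0,0,0,0,5]]]' | head -2
python3 -c "
from h import *
st();favg()"
```

```text
t: 15.45
ee_pos: [0.6004, 0.0244, 0.1157]
t 15.45 tcp [0.6004 0.0244 0.1157] press [-0.0221  0.0002] yaw -165.37 tilt [-0.0009 -0.0001] q7 1.23
F [-2.76  0.8  -3.15] Fpress [-2.46  1.49] M [0.07 0.47 0.01] gap 0.0579 gf 65.2
Favg press [-2.26  0.5  -4.24] M [0.044 0.452 0.019]
t: 15.9
ee_pos: [0.6009, 0.0244, 0.1157]
t 15.9 tcp [0.6009 0.0244 0.1157] press [-0.0216  0.0001] yaw -165.38 tilt [-0.0009 -0.0002] q7 1.23
F [-4.2  -0.77 -3.48] Fpress [-4.25  0.34] M [ 0.13  0.79 -0.01] gap 0.0576 gf 65.2
Favg press [-3.56  1.42 -4.16] M [ 0.067  0.802 -0.026]
```

Contact with the stem is felt: TCP press x of -23.1 mm at zero force, at about 2.4 N/mm. I'll back off to -24.8 mm, then turn -90° in two halves about the weight's centre.

```bash
python3 -m creep '[[[0.1,0,0,0,0,0,5],[0.1,0,0,0,0,0,5],[0.1,0,0,0,0,0,5],[0.08,0,0,0,0,0,5],[0,0,0,0,0,0,5]]]' | head -1
python3 -c "
from h import *
st();favg(3)"
python3 -m creep '[[[0,-0.006,0,0,0,0.049,5],[0,-0.013,0,0,0,0.098,5],[0,-0.013,0,0,0,0.098,5],[0,-0.013,0,0,0,0.098,5],[0,-0.006,0,0,0,0.049,5],[0,0,0,0,0,0,5]]]' | head -1
python3 -c "
from h import *
st();favg(4)"
```

```text
t: 16.65
t 16.65 tcp [0.5981 0.0234 0.1162] press [-0.0246 -0.0002] yaw -165.39 tilt [ 0.0011 -0.    ] q7 1.23
F [-0.91 -0.3  -3.1 ] Fpress [-0.96 -0.05] M [0.03 0.   0.05] gap 0.0577 gf 65.2
Favg press [-0.16  0.21 -4.31] M [ 0.011 -0.049  0.003]
t: 17.4
t 17.4 tcp [0.5979 0.0231 0.116 ] press [-0.0249 -0.0004] yaw 172.15 tilt [ 0.0005 -0.0002] q7 0.89
F [ 0.34 -0.23 -3.65] Fpress [ 0.27 -0.31] M [ 0.01  0.   -0.05] gap 0.058 gf 65.2
Favg press [-0.62 -0.13 -3.84] M [ 0.024 -0.04  -0.001]
```

Turning freely; 22.5° done.

```bash
python3 -m creep '[[[0,-0.006,0,0,0,0.049,5],[0,-0.013,0,0,0,0.098,5],[0,-0.013,0,0,0,0.098,5],[0,-0.013,0,0,0,0.098,5],[0,-0.006,0,0,0,0.049,5],[0,0,0,0,0,0,5]]]' | head -1
python3 -c "
from h import *
st();favg(4)"
python3 -m creep '[[[0,-0.006,0,0,0,0.049,5],[0,-0.013,0,0,0,0.098,5],[0,-0.013,0,0,0,0.098,5],[0,-0.006,0,0,0,0.049,5],[0,0,0,0,0,0,5]]]' | head -1
python3 -c "
from h import *
st();favg(4)"
```

```text
t: 18.2
t 18.2 tcp [0.5976 0.0226 0.1159] press [-0.0253 -0.0008] yaw 149.72 tilt [ 0.0001 -0.    ] q7 0.55
F [-0.29 -0.05 -4.27] Fpress [-0.29  0.03] M [0.01 0.02 0.  ] gap 0.0577 gf 65.2
Favg press [ 0.13 -0.33 -4.05] M [ 0.011 -0.025  0.01 ]
t: 18.9
t 18.9 tcp [0.5973 0.0223 0.1159] press [-0.0256 -0.0011] yaw 132.89 tilt [ 0. -0.] q7 0.29
F [-0.07 -0.14 -4.12] Fpress [-0.1  -0.11] M [-0.01  0.03  0.04] gap 0.0577 gf 65.2
Favg press [ 0.2   0.08 -3.91] M [0.002 0.    0.026]
```

```bash
python3 -m creep '[[[0,-0.006,0,0,0,0.049,5],[0,-0.013,0,0,0,0.098,5],[0,-0.013,0,0,0,0.098,5],[0,-0.013,0,0,0,0.098,5],[0,-0.013,0,0,0,0.098,5],[0,-0.006,0,0,0,0.046,5],[0,0,0,0,0,0,5]]]' | head -1
python3 -c "
from h import *
st();favg(4)
im,d=viewer.grab_frame('side')
cv2.imwrite('pics/s6c.png',cv2.resize(im[110:230,210:370],(800,600),interpolation=cv2.INTER_CUBIC))"
```

```text
t: 19.8
t 19.8 tcp [0.5968 0.0221 0.1159] press [-0.0262 -0.0012] yaw 104.99 tilt [0.0001 0.    ] q7 -0.13
F [ 0.69  0.74 -4.51] Fpress [0.86 0.54] M [0.02 0.02 0.08] gap 0.0579 gf 65.2
Favg press [-0.05  0.36 -3.73] M [ 0.003 -0.066 -0.006]
```

View pics/s6c.png

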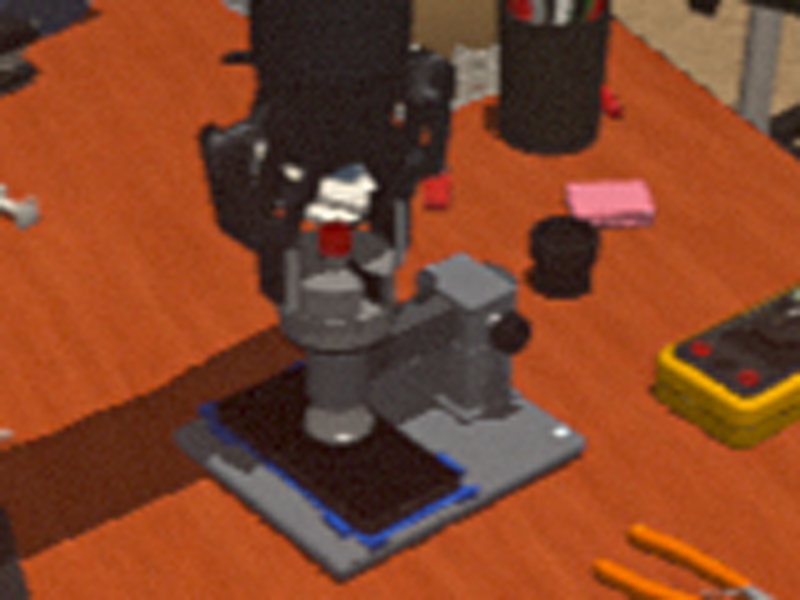

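The slot now points toward the press's right and the knob is above the weight. Next: lower 6.2 mm so it rests, then release.

```bash
python3 -m creep '[[[0,0,0.1,0,0,0,5],[0,0,0.1,0,0,0,5],[0,0,0.1,0,0,0,5],[0,0,0.1,0,0,0,5],[0,0,0.1,0,0,0,5],[0,0,0.06,0,0,0,5],[0,0,0,0,0,0,5]]]' 20 | head -1
python3 -c "
from h import *
st();favg(4)"
python3 -m creep '[[[0,0,0.03,0,0,0,5],[0,0,0.03,0,0,0,5],[0,0,0,0,0,0,5]]]' 20 | head -1
python3 -c "
from h import *
st();favg(4)"
```

```text
t: 20.75
t 20.75 tcp [0.5969 0.022  0.1104] press [-0.0262 -0.0013] yaw 104.96 tilt [0.0002 0.    ] q7 -0.14
F [ 0.43 -0.41 -2.09] Fpress [ 0.31 -0.51] M [-0.03 -0.08 -0.01] gap 0.0576 gf 65.4
Favg press [ 0.56  0.43 -2.55] M [ 0.028 -0.092  0.011]
t: 21.25
t 21.25 tcp [0.5968 0.022  0.1097] press [-0.0262 -0.0013] yaw 104.96 tilt [0.0001 0.    ] q7 -0.14
F [-0.14 -0.46 -2.15] Fpress [-0.25 -0.41] M [ 0.11 -0.05  0.04] gap 0.0577 gf 65.5
Favg press [ 0.36  0.11 -1.34] M [ 0.057 -0.078 -0.032]
```

```bash
python3 -m creep '[[[0,0,0.04,0,0,0,5],[0,0,0,0,0,0,5]]]' 20 | head -1
python3 -c "
from h import *
st();favg(4)"
python3 -m creep '[[[0,0,0,0,0,0,5.9],[0,0,0,0,0,0,6.1],[0,0,0,0,0,0,6.3],[0,0,0,0,0,0,6.6],[0,0,0,0,0,0,7],[0,0,0,0,0,0,7.5],[0,0,0,0,0,0,8],[0,0,0,0,0,0,8.3],[0,0,0,0,0,0,8.3],[0,0,0,0,0,0,8.3]]]'
python3 -c "
from h import *
st()"
```

```text
t: 21.65
t 21.65 tcp [0.5969 0.0219 0.1094] press [-0.0261 -0.0014] yaw 104.95 tilt [ 0.0002 -0.    ] q7 -0.14
F [-0.26 -0.51 -0.84] Fpress [-0.38 -0.42] M [ 0.03 -0.07 -0.05] gap 0.058 gf 65.6
Favg press [ 0.24  0.6  -0.57] M [ 0.035 -0.101 -0.009]
t: 22.85
ee_pos: [0.5968, 0.0219, 0.1093]
tcp_rot: [-0.0, 0.609, 0.793, -0.0]
wrist_force: [0.4, -0.9, -0.4]
finger_gap: 0.0828
grasp_force: 0.0
t 22.85 tcp [0.5968 0.0219 0.1093] press [-0.0263 -0.0013] yaw 104.95 tilt [-0.0001 -0.    ] q7 -0.14
F [ 0.39 -0.87 -0.4 ] Fpress [ 0.15 -0.94] M [ 0.02  0.   -0.  ] gap 0.0828 gf 0.0
```

Released. Raise straight up, retreat, and look.

```bash
python3 -m creep '[[[0,0,-0.5,0,0,0,8.3],[0,0,-1,0,0,0,8.3],[0,0,-2,0,0,0,8.3],[0,0,-2.5,0,0,0,8.3],[0,0,-2.5,0,0,0,8.3],[0,0,-2.5,0,0,0,8.3],[0,0,-2,0,0,0,8.3],[0,3,0,0,0,0,8.3],[0,4,0,0,0,0,8.3],[0,4,0,0,0,0,8.3],[0,4,0,0,0,0,8.3],[0,0,0,0,0,0,8.3]]]'
python3 - <<'E'
from h import *
st()
av={n:np.mean([viewer.grab_frame(n)[0].astype(np.float32) for _ in range(5)],0) for n in("top","side")}
ims=[cv2.resize(av["side"][110:230,210:370],(400,300),interpolation=cv2.INTER_CUBIC),cv2.resize(av["top"][150:240,155:275],(400,300),interpolation=cv2.INTER_CUBIC)]
cv2.imwrite("pics/f.png",np.clip(np.hstack(ims),0,255).astype(np.uint8))
for n in("side","top"):
    P=cloud(n,np.median([viewer.grab_frame(n)[1] for _ in range(5)],0)).reshape(-1,3)
    r=P[:,:2]-PC;x=r@[np.cos(A),np.sin(A)];y=r@[-np.sin(A),np.cos(A)];z=P[:,2]
    k=(z>.123)&(z<.135)&(np.hypot(x+.0265,y)<.036)
    if k.sum()<10: print(n,k.sum());continue
    c,rr=cv2.minEnclosingCircle(np.stack([x[k],y[k]],1).astype(np.float32)*1000)
    print(n,"disc",k.sum(),"top z",np.percentile(z[k],[25,50,75]).round(4),np.round(c,1),round(rr,1),"plane",np.linalg.lstsq(np.c_[x[k],y[k],np.ones(k.sum())],z[k],rcond=None)[0].round(3))
E
```

```text
t: 24.05
ee_pos: [0.7448, 0.0627, 0.2386]
tcp_rot: [-0.0, 0.609, 0.793, 0.001]
wrist_force: [-0.3, -0.1, 0.3]
finger_gap: 0.0826
grasp_force: 0.0
t 24.05 tcp [0.7448 0.0627 0.2386] press [ 0.1272 -0.0003] yaw 105.01 tilt [0.001  0.0024] q7 -0.1
F [-0.29 -0.08  0.27] Fpress [-0.31 -0.01] M [-0.07  0.03 -0.03] gap 0.0826 gf 0.0
side disc 260 top z [0.1291 0.1303 0.1307] [-29.   -2.4] 29.9 plane [0.032 0.058 0.131]
top disc 516 top z [0.129  0.1296 0.1301] [-26.8  -1.5] 30.0 plane [0.002 0.005 0.13 ]
```

View pics/f.png

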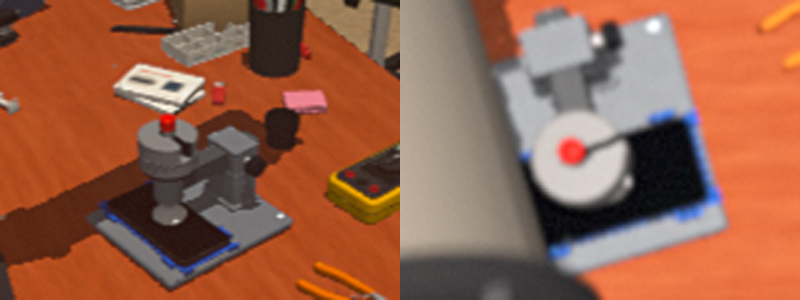

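The final view shows the large weight flat under the knob. Its slot points to the press's right, from about (590,152) to (650,135) in the right half. The top is at about 129.8 mm, so the centre is at about 121 mm and the foot is down on the phone.

```bash
python3 -c "
from workcell import job
print(job.job_done())"
```

```text
the job is handed in; nothing more can be done
None
```

I handed the job in at about 25 s: the large steel weight lies flat on the lower one, locked on the stem with its slot pointing right (the lower slot leans left), foot down on the phone, gripper clear; the hand-in gave no verdict.

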